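# Snap a power supply onto the mounting-plate rail and lock the row with the end stop

### The job

Fit the loose two-unit power supply onto the rail of the mounting plate, in the free stretch between the fitted row and the end stop and the same way round as the fitted breaker: hook its fixed lip under the rail edge away from the robot, then tilt it down until the foot clip snaps and it sits flat. Then slide the end stop along the rail until power supply, row and end stop sit tight together. Leave the slim breaker, the multimeter, the screwdriver and the solder reel where they are.

Things in the scene. Friction and masses are not known exactly. Their poses are not given: they have to be found in the camera images.
- supply: Loose light grey power supply, 35 wide (y), 90 long (x), 70 high, 0.11 to 0.2 kg, standing on its back. Origin: middle of its underside; z up, +x lip end, -x foot end. Flat sides y = +-17.5 to grip; housing x +-45, z 8 to 52; nose x +-22.5 up to z 70 with a paper patch. Beneath, a rail recess: between lip block (x 17.8 to 26, z 0 to 8) and foot cheeks (x -44 to -19.5, z 0 to 8).
- seat (a point): On the power supply: middle of the recess ceiling, (0, 0, 8) in its frame, with its axes; it lies on the rail's top plane when seated.
- groove (a point): On the power supply: inner corner of the lip's groove, (17.8, 0, 8) in its frame. The rail edge enters here, moving to +x of the supply, with the foot end raised 14 to 22 degrees (at 30 the housing's lip end hits the plate); then the supply is tilted down about this edge.
- lip_tip (a point): On the power supply: middle of the tongue tip's top edge, (14.3, 0, 2.8) in its frame. The rigid tongue, full width, points from the lip block to -x; its top slopes from z 4.8 at the root (x 17.8) to 2.8 at the tip, so the groove above it is 3.2 to 5.2 high.
- clip (a joint): Slide of the supply's sprung foot clip, m: 0 = at rest, grows to 0.005 as it is forced outward (-x). Nose to x -15, catching top at z 5, bevelled below back to x -19 at z 0.4. Riding over the rail edge it is forced out 2.5 mm (spring 2.4 N, then 4.4 N) and snaps back to 0 under it; pressing the foot end down takes 4 to 10 N.
- tab (a point): Tip of the clip's black release tab, 12 wide, which sticks out 8 mm from the power supply's foot end: (-53, 0, 2.7) in its frame. The tab of the breaker fitted on the rail points towards the robot, and so shall this one.
- panel: Fixed metal mounting plate flat on the bench, 290 (x) by 340 (y), 3 thick; grey wiring ducts along y at x = +-115 (40 wide, 48 high), the rail between them. Origin: middle of its underside; z up, +x away from the robot, y along the rail.
- rail_top (a point): Middle of the rail's top plane: (0, 0, 18) in the plate's frame, with its axes. Steel top-hat rail, y -150 to 150; its top edges reach out to x = -17.5 and +17.5, are 2.3 thick and overhang freely beyond |x| = 13.5, with 12.7 mm of air beneath. The lip belongs at x = +17.5 (away from the robot), the clip at x = -17.5.
- row_face (a point): Side face, looking to -y, of the one-unit breaker that ends the fitted row (fixed), at the rail's top plane: (0, 55, 18) in the plate's frame. This breaker is 17.5 wide, 90 long, 62 high above the rail plus a toggle; behind it (+y) ten slim terminals 42 high and an end bracket 40 high, out to y = 145.
- stop (a joint): Slide of the end stop along the rail, m: 0 = 140 mm of free rail to the row, grows towards the row (+y of the plate), at most 0.125; starts at 0 to 0.03. It stays where it is left, needs about 3 N to move and pushes a seated power supply along.
- stop_face (a point): Middle of the end stop's face towards the row, at the rail's top plane. The stop is a grey bracket 10 thick (y), 40 high above the rail, 50 long (x) up to 26 above it and 34 long to the top. Its outer face lies 10 mm farther to -y; beyond it the rail is free.
- breaker: Bystander: loose slim one-unit breaker, 17.5 wide, 90 long, 70 high plus a black toggle, standing on its back, of the same grey. Origin: middle of its underside.
- meter: Bystander: dark multimeter lying flat, 180 x 84 x 36. Origin: middle of its underside.
- driver: Bystander: screwdriver lying on the bench, 200 long. Origin: middle of its underside.
- reel: Bystander: solder reel standing on its flange, 60 in diameter, 45 high. Origin: middle of its underside.
Not all that is in view belongs to the job. Leave any blue look-alike of the supply alone.

How it is judged:
By the outcome, as a careful person would: the job done as asked, in the order asked, and still so for the second after the job is handed in, with the robot touching nothing.
It also fails if it takes over 54 s, if anything falls off the work surface, if the arm or the gripper's body presses on something with over 40 N, if the wrist force passes 120 N, or if a joint passes its speed limit or range.

### The arm

A 6-joint arm with a two-finger parallel gripper is mounted at the origin on the work surface. World frame = base frame: x ahead of the robot, y to its left, z up, the work surface at z = 0. Lengths are in m, angles in degrees, forces in N, time in s.
With the tool pointing down it reaches from about 0.35 to 0.875 m from the base axis. Payload 4.2 kg.
Tool frame: the origin (TCP) lies between the finger pads; the fingertips stand 19 mm ahead of it and the grasp point (between the pads) is the TCP; z points along the fingers, y is the line along which they close (so a half turn about z gives the same grasp; the last joint's range is limited). The gripper opens to 87 mm and grips with 3 to 60 N. Pads are 19 mm wide; open, the fingers measure 117 mm over their backs; the gripper's body (75 mm by 190 mm) begins 51 mm behind the grasp point.
Start: joints at [-57.032, 22.042, 0.453, 0, -68.411, -14.817], TCP at [0.195, -0.594, 0.242] pointing down, gripper open.
Joint ranges: [-179.83, 179.83], [-69.29, 118.12], [-61.27, 80.66], [-181.25, 117.63], [-171.15, -9.14], [-177.46, 177.46]. Speed limits (degrees/s): [159.86, 159.86, 180, 180, 180, 180].

### API

Orientations are given as a 3x3 rotation matrix whose columns are the frame's x, y, z axes.
In Python, from station import r gives the robot as it stands.
- The arm moves only by the tool drive_tool, never from a script. Its argument "steps" is one flat list of numbers, 7 for each row, row after row: the turn, a rotation vector about the tool's x, y, z in rad, then the shift along the tool's x, y, z in m, then the opening, from 0 (shut) to 1 (fully open). A call has 1 to 10 rows; each row shifts and turns the commanded pose from where the row before left it, along the tool's axes as they then stand; what a row does not reach is not made up. A row lasts 1/12 s, in which the tool goes at most 41.7 mm and 7.16 degrees, less where a joint would pass 70% of its speed; a pose out of reach is approached as far as the arm can. A call is refused whole if a number of a shift passes 0.0417 or a number of a turn 0.125, either way. A call with a gripper value outside its range is refused whole. The fingers move at their own pace and stop on an object; the grip force is fixed at half the most. Time passes only in rows, so rows that do not move let the fingers close. It gives the time, the measured TCP pose, the force, the opening and the grip force at its end, in the units of the state.
- r.sense(): the state, without advancing time (a new reading comes with each control period).
- r.capture(name): name is "scene" or "side" or "wrist"; returns the picture (400x640x3 uint8, blue, green, red); there is no depth.
- r.camera_params(name): a dict with "camera_matrix" (3x3 intrinsics, pixels), "k1" (the pictures are not rectified: a ray, as slopes to the right and down, at radius r is drawn at 1 + k1 r^2 times it, then the intrinsics apply), "extrinsics" (4x4, takes a point from world to camera coordinates). Camera axes: x right, y down, z forward; pixel columns grow to the right and rows downward; lengths in m; the calibration is good to about 2 mm. A picture is of the moment at which its call begins: read the wrist's pose just before it. camera_params takes no time and is no camera call; for the wrist camera it gives the pose at the moment of the call.
- r.finish_job(): hands the job in; it is judged then, once.
The state is a dict: "time_s": time; "joints": joint angles; "joint_velocities": joint speeds; "effort": joint torques, N m; "tcp_pos": TCP position; "ee_rot": TCP orientation; "wrist_force": force on the tool from outside, world axes, zero at the start; "moment": the same for the moment, N m; "gripper_width": opening from 0.0 (shut) to 1.0 (fully open); "gripper_force": force on a finger pad.
Only numpy, scipy, OpenCV 4.12 (cv2) and the standard library are available. Lean on these libraries where they do the work, as an engineer would, in place of code of your own. Each camera call takes 0.05 s, during which the arm holds its last target. There are 200 camera calls.

## Working session

There is one attempt and no reset: what is moved stays moved. The work goes in short steps, Python scripts to look and compute and a tool call to move; the robot and the scene stay as the last step left them, time stands still between calls to the robot, and variables do not carry over. Pictures are saved under pics/ and viewed, at most 10 in all, crops included, and the job is handed in when it is done.

Besides the shell and the picture viewer there is one more tool, called after "Call:" in YAML: its name, and indented under it one key for each argument. drive_tool: Moves the arm, as the interface text tells. Its arguments: {"type":"object","properties":{"steps":{"type":"array"}},"required":["steps"]}

```bash
ls; mkdir -p pics; python3 - <<'E'
from station import r
import cv2,numpy as np
for n in("scene","side","wrist"):
    im=r.capture(n); cv2.imwrite(f"pics/{n}0.png",im)
    p=r.camera_params(n); E=np.array(p["extrinsics"]);print(n,np.round(p["camera_matrix"],1).tolist(),p["k1"],np.round(-E[:3,:3].T@E[:3,3],3),np.round(E[:3,:3],3).tolist())
print(r.sense())
E
```

```text
pics
scene [[361.8, 0.0, 322.6], [0.0, 361.8, 201.1], [0.0, 0.0, 1.0]] 0.0196923327005163 [ 0.894 -0.756  0.687] [[0.88, 0.475, 0.003], [0.286, -0.526, -0.801], [-0.379, 0.706, -0.599]]
side [[504.3, 0.0, 309.9], [0.0, 504.3, 199.2], [0.0, 0.0, 1.0]] 0.007769079895862604 [-0.026  1.24   0.854] [[-0.92, -0.391, -0.005], [-0.195, 0.469, -0.861], [0.339, -0.792, -0.508]]
wrist [[306.6, 0.0, 316.4], [0.0, 306.6, 206.5], [0.0, 0.0, 1.0]] -0.020426919495829303 [ 0.117 -0.619  0.385] [[-0.311, 0.95, 0.002], [0.908, 0.297, 0.295], [0.279, 0.094, -0.956]]
{'time_s': 0.15, 'joints': array([-5.70329925e+01,  2.20802393e+01,  3.97570807e-01, -1.93526740e-02,
       -6.84094349e+01, -1.48169826e+01]), 'joint_velocities': array([-0.07034285, -0.15329877,  0.1263914 ,  0.03851067,  0.0458593 ,
       -0.06527279]), 'effort': array([ 4.33097384e-04, -3.91053236e+01,  1.87585294e+01,  4.22235757e+00,
        1.23272423e-02, -1.41123146e-04]), 'tcp_pos': array([ 0.19457937, -0.59350386,  0.24071689]), 'ee_rot': array([[-9.50282873e-01, -3.11387359e-01, -6.11224744e-04],
       [-3.11387940e-01,  9.50281664e-01,  1.51955852e-03],
       [ 1.07664353e-04,  1.63433845e-03, -9.99998659e-01]]), 'wrist_force': array([ 0.16454411,  0.04908809, -0.37626501]), 'moment': array([-0.04435004,  0.03380335,  0.09503432]), 'gripper_force': 0.0, 'gripper_width': 0.9980718986147187}
```

View pics/scene0.png

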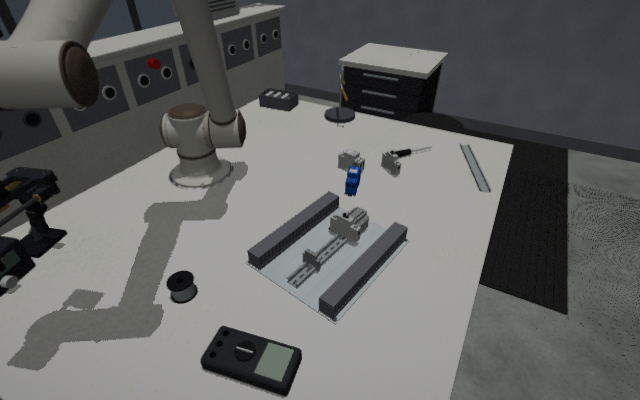

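View pics/side0.png

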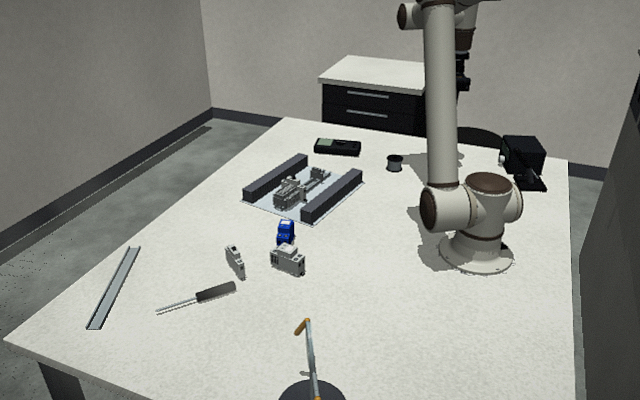

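The scene picture shows light grey bodies at (350,160) and (390,162), a blue one at (353,180), and the fitted row at (348,224). In the side picture the corresponding pixels are (288,260), (235,260), (286,232) and (290,192). The candidates for the supply are:
- **Wide grey, side (288,260):** my choice, since it is the wide one.
- **Slim grey breaker, side (235,260):** a bystander.
- **Blue look-alike, side (286,232):** to be left alone.
- **Fitted breaker on the rail, side (290,192):** fixed.

I'll check the choice in one close crop.

```bash
python3 - <<'E'
import cv2,numpy as np
s=cv2.imread("pics/side0.png");c=cv2.imread("pics/scene0.png")
f=lambda im,x,y,w,h:cv2.resize(im[y:y+h,x:x+w],(400,300),interpolation=cv2.INTER_CUBIC)
o=np.vstack([np.hstack([f(s,210,215,100,75),f(s,235,150,132,99)]),np.hstack([f(c,325,142,80,60),f(c,240,190,172,129)])])
cv2.imwrite("pics/crop1.png",o)
E
```

```text
(no output)
```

View pics/crop1.png

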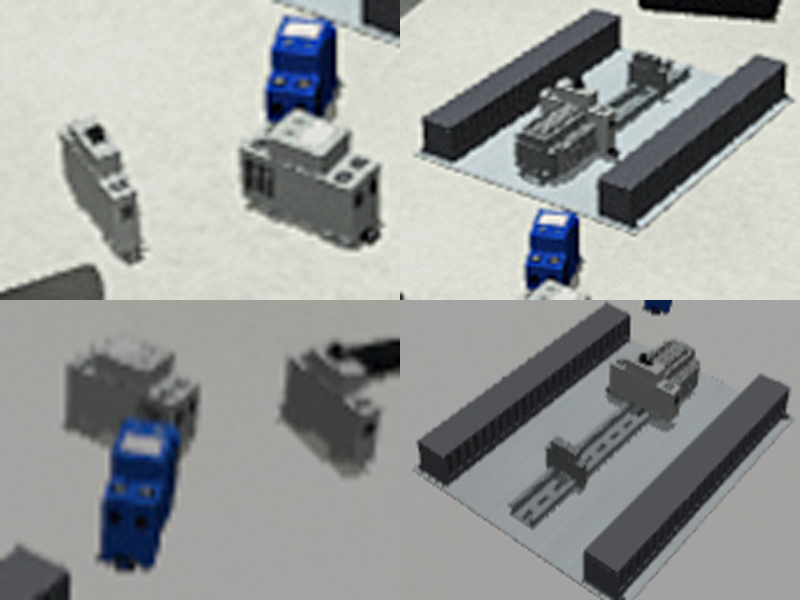

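The crop (top left) confirms it: the wide grey unit with the paper patch on its nose has a black tab at side px (302,274), pointing towards the robot. The slim unit with the toggle at (235,260) is the breaker, and the blue one stays. Next I'll get rough poses by ray casting.

```bash
cat > h.py <<'E'
from station import r
import cv2,numpy as np
from scipy.optimize import least_squares
def cal(n):
    p=r.camera_params(n);return np.array(p["camera_matrix"]),p["k1"],np.array(p["extrinsics"])
def ray(c,u,v):
    K,k,E=c;d=np.array([(u-K[0,2])/K[0,0],(v-K[1,2])/K[1,1]]);s=d.copy()
    for _ in range(20): s=d/(1+k*(s@s))
    R=E[:3,:3];return -R.T@E[:3,3],R.T@np.array([s[0],s[1],1])
def onz(c,u,v,z):
    o,d=ray(c,u,v);return o+d*(z-o[2])/d[2]
def proj(c,P):
    K,k,E=c;q=E[:3,:3]@np.asarray(P,float)+E[:3,3];s=q[:2]/q[2];s=s*(1+k*(s@s))
    return s*[K[0,0],K[1,1]]+K[:2,2]
E
python3 - <<'E'
from h import *
S=cal("side");C=cal("scene")
for a in [(242,200),(314,223),(363,183)]: print("panel side",onz(S,*a,.003).round(3))
for a in [(248,264),(336,321),(408,238)]: print("panel scene",onz(C,*a,.003).round(3))
print("tab",onz(S,302.5,274.5,.003).round(3))
# supply housing top corners z .052 : foot-end right corner (380,170)/4, foot-near (345,187)/4
for a in [(382,172),(347,187),(240,145)]: print("house",onz(S,210+a[0]/4,215+a[1]/4,.052).round(3))
for a in [(300,110),(352,143)]: print("nose",onz(S,210+a[0]/4,215+a[1]/4,.07).round(3))
# rail/stop in scene: rail end
f=172/400
for a in [(510,505),(530,525)]: print("rail end",onz(C,240+(a[0]-400)*f,190+(a[1]-300)*f,.018+.0).round(3))
for a in [(548,440),(585,455)]: print("stop top",onz(C,240+(a[0]-400)*f,190+(a[1]-300)*f,.058).round(3))
E
```

```text
panel side [0.749 0.005 0.003]
panel side [0.475 0.041 0.003]
panel side [ 0.415 -0.261  0.003]
panel scene [ 0.422 -0.277  0.003]
panel scene [ 0.695 -0.32   0.003]
panel scene [0.751 0.014 0.003]
tab [0.408 0.283 0.003]
house [0.403 0.273 0.052]
house [0.417 0.296 0.052]
house [0.502 0.282 0.052]
nose [0.471 0.253 0.07 ]
nose [0.423 0.274 0.07 ]
rail end [ 0.544 -0.279  0.018]
rail end [ 0.575 -0.292  0.018]
stop top [ 0.551 -0.214  0.058]
stop top [ 0.596 -0.214  0.058]
```

Call:
drive_tool:
  steps: [0,0,0,-0.031,0.0225,-0.004,1,0,0,0,-0.031,0.0225,-0.004,1,0,0,0,-0.031,0.0225,-0.004,1,0,0,0,-0.031,0.0225,-0.004,1,0,0,0,-0.031,0.0225,-0.004,1,0,0,0,-0.031,0.0225,-0.004,1,0,0,0,-0.031,0.0225,-0.004,1,0,0,0,-0.031,0.0225,-0.004,1,0,0,0,-0.031,0.0225,-0.004,1,0,0,0,-0.031,0.0225,-0.004,1]

```text
time_s: 0.98
tcp_pos: [0.4197, -0.2817, 0.2817]
ee_rot: [[-0.95, -0.312, -0.0], [-0.312, 0.95, 0.0], [-0.0, 0.0, -1.0]]
wrist_force: [0.8, -0.1, 0.7]
gripper_width: 0.998
gripper_force: 0.0
```

Call:
drive_tool:
  steps: [0,0,0,-0.031,0.0225,-0.004,1,0,0,0,-0.031,0.0225,-0.004,1,0,0,0,-0.031,0.0225,-0.004,1,0,0,0,-0.031,0.0225,-0.004,1,0,0,0,-0.031,0.0225,-0.004,1,0,0,0.094,0,0,0,1,0,0,0.094,0,0,0,1,0,0,0.094,0,0,0,1,0,0,0.094,0,0,0,1,0,0,0.094,0,0,0,1]

```text
time_s: 1.82
tcp_pos: [0.5313, -0.128, 0.3011]
ee_rot: [[-0.988, 0.157, -0.001], [0.157, 0.988, 0.0], [0.001, 0.0, -1.0]]
wrist_force: [0.5, 1.1, -0.6]
gripper_width: 1.001
gripper_force: 0.0
```

```bash
cat >> h.py <<'E'
def snap(name):
    s=r.sense();c=cal("wrist");im=r.capture("wrist");cv2.imwrite(f"pics/{name}.png",im)
    np.savez(f"pics/{name}.npz",K=c[0],k=c[1],E=c[2]);return im
def load(name):
    d=np.load(f"pics/{name}.npz");return d["K"],float(d["k"]),d["E"]
E
python3 -c "
from h import *
snap('w1');s=r.sense();print(s['tcp_pos'].round(4),s['ee_rot'].round(3).tolist(),s['time_s'])"
```

```text
[ 0.5312 -0.1281  0.3011] [[-0.987, 0.16, -0.001], [0.16, 0.987, 0.0], [0.001, 0.0, -1.0]] 1.8667
```

View pics/w1.png

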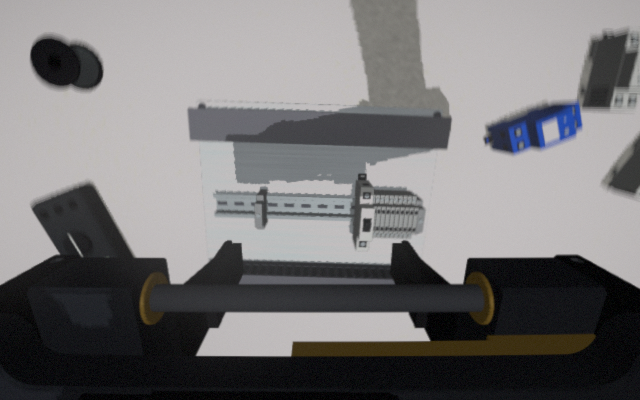

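The wrist view shows the rail from (214,203) to (355,203), the end stop at (262,207) and the fitted breaker at (362,212), whose tab at (362,177) faces the robot. The supply is at (610,70). I'll enlarge the rail for measuring.

```bash
python3 - <<'E'
from h import *
im=cv2.imread("pics/w1.png")
cv2.imwrite("pics/crop2.png",cv2.resize(im[160:260,200:400],(800,400),interpolation=cv2.INTER_CUBIC))
c=load("w1")
g=cv2.cvtColor(im,cv2.COLOR_BGR2GRAY).astype(int)
for u in (225,235,285,300,320,340): print(u,g[185:222,u].tolist())
for v in (190,196,202,212,220): print(v,g[v,205:290].tolist())
E
```

```text
225 [190, 191, 191, 189, 179, 164, 135, 126, 123, 137, 149, 152, 152, 150, 153, 142, 123, 93, 90, 112, 134, 150, 150, 149, 137, 113, 84, 95, 118, 137, 151, 161, 176, 187, 190, 190, 192]
235 [190, 192, 189, 190, 190, 187, 163, 143, 122, 129, 144, 151, 151, 148, 155, 153, 138, 105, 91, 101, 132, 148, 152, 153, 138, 110, 82, 89, 116, 136, 152, 155, 170, 186, 192, 191, 192]
285 [190, 190, 189, 190, 191, 190, 192, 186, 165, 124, 115, 140, 159, 158, 156, 159, 160, 157, 119, 94, 92, 104, 150, 157, 160, 163, 148, 93, 76, 89, 123, 151, 157, 157, 181, 190, 190]
300 [188, 190, 189, 190, 189, 190, 192, 185, 146, 121, 120, 120, 156, 161, 158, 160, 164, 164, 159, 155, 153, 151, 155, 161, 163, 164, 159, 115, 76, 78, 117, 136, 155, 156, 169, 188, 190]
320 [188, 188, 191, 189, 188, 189, 189, 190, 183, 132, 120, 120, 128, 161, 164, 164, 163, 164, 161, 131, 90, 87, 98, 146, 164, 168, 169, 158, 98, 73, 77, 108, 156, 161, 163, 182, 190]
340 [187, 189, 190, 190, 191, 190, 191, 190, 191, 183, 129, 117, 120, 152, 163, 166, 167, 165, 167, 160, 117, 89, 88, 114, 164, 167, 168, 161, 117, 82, 75, 100, 137, 158,
[... 1372 characters left out ...]
6, 90, 95, 99, 95, 92, 91, 85, 87, 93, 90, 91, 89, 86, 87, 83, 83, 83, 82, 80, 81, 82, 78, 79, 82, 78, 78, 77, 77, 74, 76, 90, 124, 134, 138, 139, 140, 140, 127, 74, 68, 62, 61, 67, 78, 83, 79, 82, 82, 79, 80, 80, 83, 83, 84, 84, 82, 85, 88, 103, 103, 98, 93, 89, 92, 92, 98]
220 [183, 190, 191, 191, 191, 191, 188, 190, 190, 191, 190, 192, 191, 191, 190, 191, 190, 192, 190, 189, 190, 191, 191, 190, 190, 191, 191, 192, 191, 191, 191, 190, 191, 192, 190, 190, 191, 192, 191, 189, 191, 191, 189, 191, 190, 190, 190, 190, 190, 167, 140, 137, 138, 137, 137, 135, 128, 92, 68, 65, 62, 74, 118, 171, 190, 189, 189, 190, 189, 189, 189, 190, 190, 191, 190, 188, 191, 189, 192, 192, 190, 190, 191, 189, 189]
```

View pics/crop2.png

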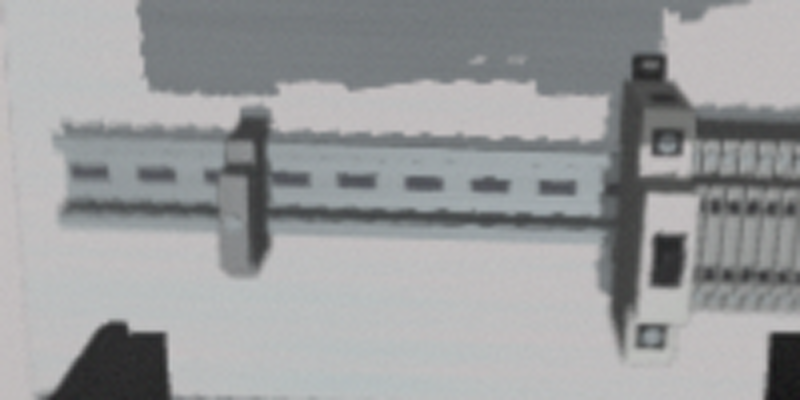

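```bash
python3 - <<'E'
from h import *
c=load("w1")
ne=np.array([onz(c,u,v,.018)[:2] for u,v in [(225,194),(235,194.5),(285,196),(300,196.5),(320,197.3),(340,197.8)]])
fe=np.array([onz(c,u,v,.018)[:2] for u,v in [(225,217),(235,217.1),(285,218.7),(300,219),(320,219.9),(340,220.6)]])
for n,a in(("near",ne),("far",fe)):
    k=np.polyfit(a[:,1],a[:,0],1);print(n,"yaw",np.degrees(-np.arctan(k[0])).round(2),"x at y=-.12",np.polyval(k,-.12).round(4))
    
print("width",np.hypot(*(fe-ne).T).round(4))
th=np.radians(-9.0)
y=np.array([-np.sin(th),np.cos(th)]);x=np.array([np.cos(th),np.sin(th)])
print("axis dirs",x,y)
pr=lambda P:(P[:2]@x,P[:2]@y)
print("end", pr(onz(c,213.3,196,.018)),pr(onz(c,214.3,217,.018)))
print("rowface", pr(onz(c,353,197,.018)),pr(onz(c,352.5,221,.018)))
# stop right face at rail top: crop (268,..)
print("stop top", pr(onz(c,260.5,202,.058)), pr(onz(c,262,215,.044)),"rail lvl",pr(onz(c,267,201,.018)))
S=cal("scene")
for a in ((248,264),(336,321),(408,238)): print("panel",pr(onz(S,*a,.003)))
# panel corners wrist
E
```

```text
near yaw -10.99 x at y=-.12 0.5686
far yaw -10.93 x at y=-.12 0.6039
width [0.0352 0.0346 0.0347 0.0344 0.0346 0.035 ]
axis dirs [ 0.98768834 -0.15643447] [0.15643447 0.98768834]
end (np.float64(0.5781826287890046), np.float64(-0.1921845206831168)) (np.float64(0.6102751634767625), np.float64(-0.19389572627067306))
rowface (np.float64(0.5798249129044638), np.float64(0.009684252576112981)) (np.float64(0.616619601274411), np.float64(0.010218841782323032))
stop top (np.float64(0.5756088310331284), np.float64(-0.11672663274175044)) (np.float64(0.5983904760964797), np.float64(-0.11832269405609666)) rail lvl (np.float64(0.5857613861946068), np.float64(-0.11480259842739673))
panel (np.float64(0.4599337183783957), np.float64(-0.20754854024965974))
panel (np.float64(0.7367512483850273), np.float64(-0.20769233002560683))
panel (np.float64(0.7400573004003047), np.float64(0.1310008150294052))
```

Call:
drive_tool:
  steps: [0,0,0,0.015,0.0365,0,1,0,0,0,0.015,0.0365,0,1,0,0,0,0.015,0.0365,0,1,0,0,0,0.015,0.0365,0,1,0,0,0,0.015,0.0365,0,1,0,0,0,0.015,0.0365,0,1,0,0,0,0.015,0.0365,0,1,0,0,0,0.015,0.0365,0,1,0,0,0,0.015,0.0365,0,1,0,0,0,0.015,0.0365,0,1]

```text
time_s: 2.7
tcp_pos: [0.4379, 0.257, 0.3017]
ee_rot: [[-0.989, 0.15, 0.0], [0.15, 0.989, 0.0], [-0.0, 0.0, -1.0]]
wrist_force: [1.4, -0.5, 0.4]
gripper_width: 0.996
gripper_force: 0.0
```

Call:
drive_tool:
  steps: [0,0,0,0,0,0,1,0,0,0,0,0,0,1]

```text
time_s: 2.87
tcp_pos: [0.4381, 0.257, 0.3011]
ee_rot: [[-0.989, 0.147, -0.001], [0.147, 0.989, -0.001], [0.001, -0.001, -1.0]]
wrist_force: [0.5, -0.6, -0.1]
gripper_width: 0.997
gripper_force: 0.0
```

```bash
python3 -c "
from h import *
im=snap('w2');s=r.sense();print(s['tcp_pos'].round(4),s['ee_rot'].round(3).tolist(),s['time_s'])
c=load('w2');u,v=proj(c,(.455,.268,.05)).astype(int);print(u,v)
x0=max(0,u-80);y0=max(0,v-60);print(x0,y0);cv2.imwrite('pics/crop3.png',cv2.resize(im[y0:y0+120,x0:x0+160],None,fx=5,fy=5,interpolation=cv2.INTER_CUBIC))"
```

```text
[0.4385 0.2558 0.3012] [[-0.989, 0.15, -0.001], [0.15, 0.989, -0.001], [0.001, -0.001, -1.0]] 2.9167
326 188
246 128
```

View pics/crop3.png

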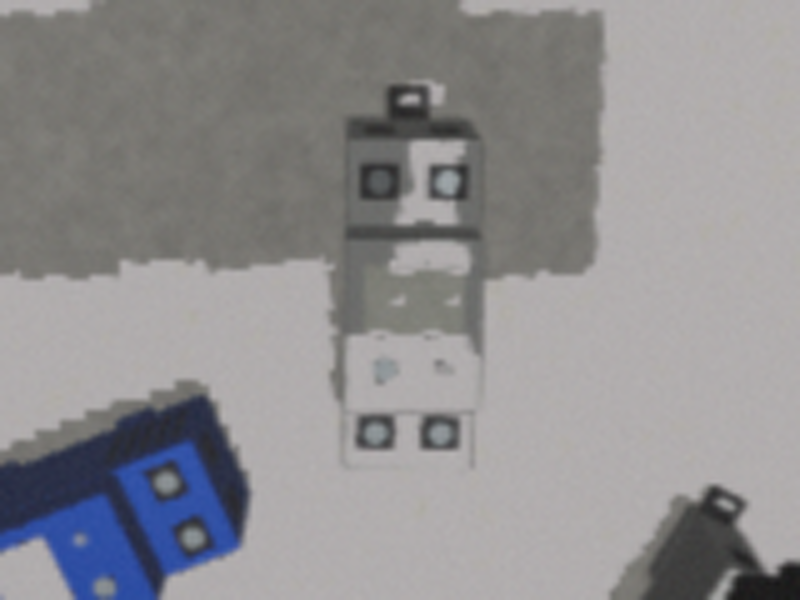

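The crop shows the supply with its tab tip at crop (408,86), pointing to the robot. The foot-end top corners are at (346,137) and (480,137), and the lip-end corners at (342,467) and (473,467). The screw holes are visible on both ends, and the blue one is clear at lower left.

```bash
python3 - <<'E'
from h import *
c=load("w2");q=lambda u,v,z:onz(c,246+u/5-.4,128+v/5-.4,z)
A,B,C_,D=[q(*p,.052) for p in [(346,137),(480,137),(342,467),(473,467)]]
N=[q(*p,.07) for p in [(346,237),(478,237),(345,410),(474,410)]]
T=q(408,86,.004)
print("widths",np.linalg.norm(A-B),np.linalg.norm(C_-D),"len",np.linalg.norm(A-C_),np.linalg.norm(B-D), "nose",np.linalg.norm(N[0]-N[1]),np.linalg.norm(N[0]-N[2]))
m=(A+B)/2;n=(C_+D)/2;d=n-m
print("centre",((m+n)/2).round(4),"nose c",np.mean(N,0).round(4),"yaw",np.degrees(np.arctan2(d[1],d[0])))
for a,b in((A,C_),(B,D),(N[0],N[2])): print(np.degrees(np.arctan2((b-a)[1],(b-a)[0])))
for a,b in((A,B),(C_,D),(N[0],N[1])): print("side",np.degrees(np.arctan2((a-b)[1],(a-b)[0]))+90)
u=d/np.linalg.norm(d);print("tab",T.round(4),"pred",((m+n)/2-.053*u).round(4), (N[0]+N[1])/2-(N[2]+N[3])/2)
E
```

```text
widths 0.03419567654351197 0.035658549060973765 len 0.08940345604939524 0.08940175661583884 nose 0.032756371317412256 0.04505494624423653
centre [0.455  0.2694 0.052 ] nose c [0.4551 0.2689 0.07  ] yaw -8.800319491128931
-9.269083133622274
-8.331546937731861
-8.897949585058223
side -8.465697469601011
side -8.476694535594234
side -8.46918118990179
tab [0.4029 0.2776 0.004 ] pred [0.4027 0.2775 0.052 ] [-0.04454115  0.00678939  0.        ]
```

Call:
drive_tool:
  steps: [0,0,0,-0.0015,0.005,0.035,0.7,0,0,0,-0.0015,0.005,0.035,0.7,0,0,0,-0.0015,0.0057,0.035,0.7,0,0,0,0,0,0.035,0.7,0,0,0,0,0,0.03,0.7,0,0,0,0,0,0.03,0.7,0,0,0,0,0,0.02,0.7,0,0,0,0,0,0,0.7]

```text
time_s: 3.58
tcp_pos: [0.4439, 0.2664, 0.0775]
ee_rot: [[-0.988, 0.155, -0.007], [0.155, 0.988, -0.007], [0.006, -0.008, -1.0]]
wrist_force: [0.1, -0.2, -1.0]
gripper_width: 0.707
gripper_force: 0.0
```

```bash
cat >> h.py <<'E'
def need(P,R=None):
    s=r.sense();R0=s['ee_rot'];d=np.asarray(P)-s['tcp_pos']
    from scipy.spatial.transform import Rotation as Q
    print('t',round(s['time_s'],2),'tcp',s['tcp_pos'].round(4),'f',s['wrist_force'].round(1),'m',s['moment'].round(2),'w',round(s['gripper_width'],3),'g',round(s['gripper_force'],1))
    print('R',R0.round(3).tolist())
    print('shift now-axes',(R0.T@d).round(4))
    if R is not None: print('rotvec',Q.from_matrix(R0.T@R).as_rotvec().round(4),'shift final-axes',(R.T@d).round(4))
def Rt(yaw,tilt):  # tool down, y along rail-type axis at yaw; supply foot end raised by tilt deg
    from scipy.spatial.transform import Rotation as Q
    B=np.array([[-1,0,0],[0,1,0],[0,0,-1.]])
    return (Q.from_euler('z',yaw,degrees=True)*Q.from_euler('y',tilt,degrees=True)).as_matrix()@B
E
python3 -c "
from h import *
for i in range(3): r.capture('wrist')
need((.4453,.2707,.038),Rt(-8.65,0))"
```

```text
t 3.73 tcp [0.4469 0.27   0.0828] f [ 0.3 -0.2  0.9] m [-0.03 -0.05 -0.02] w 0.703 g 0.0
R [[-0.988, 0.153, 0.002], [0.153, 0.988, 0.001], [-0.002, 0.001, -1.0]]
shift now-axes [0.0018 0.0004 0.0448]
rotvec [ 0.0013  0.0015 -0.0027] shift final-axes [0.0017 0.0005 0.0448]
```

Call:
drive_tool:
  steps: [0,0,0,0.0015,0,0.025,0.7,0,0,0,0,0,0.019,0.7,0,0,0,0,0,0,0.7,0,0,0,0,0,0,0,0,0,0,0,0,0,0,0,0,0,0,0,0,0,0,0,0,0,0,0,0,0,0,0,0,0,0,0,0,0,0,0,0,0,0]

```text
time_s: 4.48
tcp_pos: [0.4447, 0.2709, 0.0386]
ee_rot: [[-0.988, 0.152, 0.001], [0.152, 0.988, 0.001], [-0.001, 0.001, -1.0]]
wrist_force: [-1.5, 0.3, 5.5]
gripper_width: 0.399
gripper_force: 30.0
```

```bash
python3 -c "
from h import *
need((.4453,.2707,.038))"
```

```text
t 4.48 tcp [0.4447 0.2709 0.0386] f [-1.5  0.3  5.5] m [ 0.04  0.29 -0.02] w 0.399 g 30.0
R [[-0.988, 0.152, 0.001], [0.152, 0.988, 0.001], [-0.001, 0.001, -1.0]]
shift now-axes [-0.0006 -0.0001  0.0006]
```

Call:
drive_tool:
  steps: [0,0,0,0,0,-0.02,0,0,0,0,0,0,-0.035,0,0,0,0,0,0,-0.035,0,0,0,0,0,0,-0.035,0,0,0,0,0,0,-0.035,0,0,0,0,0,0,-0.035,0,0,0,0,-0.01,-0.015,-0.01,0,0,0,0,-0.02,-0.031,0,0,0,0,0,-0.02,-0.031,0,0,0,0,0,-0.02,-0.031,0,0]

```text
time_s: 5.32
tcp_pos: [0.4967, 0.1518, 0.2427]
ee_rot: [[-0.989, 0.151, -0.0], [0.151, 0.989, 0.001], [0.0, 0.0, -1.0]]
wrist_force: [0.6, 0.0, -1.9]
gripper_width: 0.402
gripper_force: 30.0
```

Call:
drive_tool:
  steps: [0,0,0,-0.02,-0.031,0,0,0,0,0,-0.02,-0.031,0,0,0,0,0,-0.02,-0.031,0,0,0,0,0,-0.02,-0.031,0,0,0,0,0,-0.02,-0.031,0,0,0,0,0,-0.02,-0.031,0,0,0,0,0,-0.02,-0.031,0,0,0,0,0,-0.02,-0.031,0,0,0,0,0,-0.01,-0.015,0,0,0,0,0,0,0,0,0]

```text
time_s: 6.15
tcp_pos: [0.6253, -0.1365, 0.2408]
ee_rot: [[-0.988, 0.157, -0.002], [0.157, 0.988, -0.0], [0.002, -0.001, -1.0]]
wrist_force: [0.2, 0.5, -1.1]
gripper_width: 0.403
gripper_force: 30.0
```

```bash
python3 - <<'E'
from h import *
r.capture('side');r.capture('side')
im=snap('w3');need((.6235,-.137,.245))
c=load('w3');p=[proj(c,q) for q in [(.5922,-.0837,.018),(.5677,-.2064,.018),(.56,-.27,.018)]];print(p)
u,v=p[0];u0=int(p[2][0])-15;v0=int(p[1][1])-45;print(u0,v0)
cv2.imwrite('pics/crop4.png',cv2.resize(im[v0:v0+110,u0:u0+200],None,fx=4,fy=4,interpolation=cv2.INTER_CUBIC))
E
```

```text
t 6.3 tcp [ 0.6242 -0.1327  0.2417] f [-0.1 -0.2 -1.8] m [ 0.01 -0.03 -0.03] w 0.399 g 30.0
R [[-0.988, 0.153, -0.002], [0.153, 0.988, 0.001], [0.002, 0.0, -1.0]]
shift now-axes [ 0.     -0.0044 -0.0033]
[array([353.47498507, 150.1679434 ]), array([247.9634904 , 145.74664725]), array([194.33666223, 147.77996047])]
179 100
```

View pics/crop4.png

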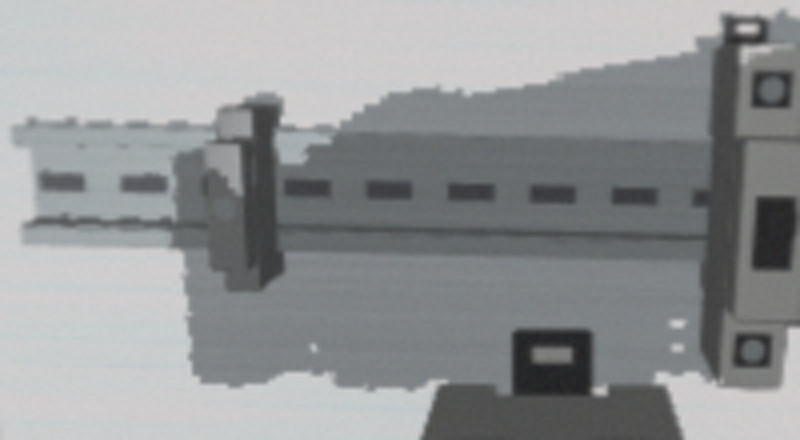

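The crop shows the rail running clean between the end stop (right foot at crop (278,225)) and the breaker's face (crop 708). Its near edge is at crop v of about 132 to 140 and its far edge at v of about 243 to 258. The held supply's tab is at (552,360), pointing to the robot.

```bash
python3 - <<'E'
from h import *
c=load('w3');im=cv2.imread('pics/w3.png');g=cv2.cvtColor(im,cv2.COLOR_BGR2GRAY).astype(float)
for u in (190,205,215,260,280,300,320,340):
    col=g[:,u-4:u+5].mean(1);print(u,[(v,int(col[v])) for v in range(127,139)],[(v,int(col[v])) for v in range(153,168)])
for v in (133,138,145,155,159): print(v,[(u,int(g[v-1:v+2,u].mean())) for u in range(240,254)],[(u,int(g[v-1:v+2,u].mean())) for u in range(348,362)])
print([(u,int(g[155:159,u].mean())) for u in range(180,192)],[(u,int(g[138:141,u].mean())) for u in range(180,192)])
E
```

```text
190 [(127, 203), (128, 203), (129, 191), (130, 160), (131, 147), (132, 159), (133, 165), (134, 164), (135, 162), (136, 166), (137, 169), (138, 169)] [(153, 166), (154, 132), (155, 104), (156, 131), (157, 157), (158, 165), (159, 164), (160, 166), (161, 186), (162, 202), (163, 204), (164, 204), (165, 204), (166, 205), (167, 206)]
205 [(127, 203), (128, 204), (129, 200), (130, 174), (131, 148), (132, 159), (133, 166), (134, 166), (135, 163), (136, 162), (137, 168), (138, 167)] [(153, 162), (154, 141), (155, 102), (156, 122), (157, 145), (158, 162), (159, 165), (160, 164), (161, 174), (162, 200), (163, 205), (164, 203), (165, 204), (166, 205), (167, 205)]
215 [(127, 204), (128, 204), (129, 202), (130, 177), (131, 145), (132, 158), (133, 167), (134, 166), (135, 164), (136, 160), (137, 167), (138, 169)] [(153, 164), (154, 142), (155, 102), (156, 108), (157, 136), (158, 162), (159, 165), (160, 163), (161, 167), (162, 199), (163, 204), (164, 203), (165, 204), (166, 204), (167, 205)]
260 [(127, 204), (128, 204), (129, 203), (130, 196), (131, 167), (132, 142), (133, 146), (134, 150), (135, 147
[... 2738 characters left out ...]
), (354, 107), (355, 98), (356, 74), (357, 68), (358, 70), (359, 69), (360, 71), (361, 75)]
159 [(240, 73), (241, 66), (242, 65), (243, 66), (244, 65), (245, 63), (246, 63), (247, 67), (248, 85), (249, 100), (250, 101), (251, 102), (252, 103), (253, 104)] [(348, 88), (349, 90), (350, 91), (351, 90), (352, 91), (353, 91), (354, 89), (355, 81), (356, 70), (357, 67), (358, 69), (359, 68), (360, 68), (361, 73)]
[(180, 205), (181, 205), (182, 205), (183, 199), (184, 178), (185, 158), (186, 149), (187, 140), (188, 137), (189, 139), (190, 138), (191, 139)] [(180, 204), (181, 204), (182, 204), (183, 203), (184, 204), (185, 203), (186, 191), (187, 174), (188, 166), (189, 165), (190, 166), (191, 165)]
```

```bash
python3 - <<'E'
from h import *
c=load('w3')
fe=np.array([onz(c,u,v,.018)[:2] for u,v in [(190,161.1),(205,161.6),(215,161.7),(260,162.7),(280,163.3),(300,163.6),(320,164.2),(340,164.7)]])
ne=np.array([onz(c,u,v,.018)[:2] for u,v in [(190,131.7),(205,131.8),(215,131.9),(280,133.5),(300,134),(320,134.5),(340,135)]])
for a in(fe,ne):
    k=np.polyfit(a[:,1],a[:,0],1);th=-np.degrees(np.arctan(k[0]));print(th,np.polyval(k,-.12),(1000*(a[:,0]-np.polyval(k,a[:,1]))).round(1))
th=np.radians(-10.5);x=np.array([np.cos(th),np.sin(th)]);y=np.array([-x[1],x[0]])
print("far x'",(fe@x).round(4),"near",(ne@x).round(4))
for n,u,v in(("row",356,138),("row",355.7,155),("stop",247.7,155),("stop",247.7,159),("end",184.7,157),("endn",186.7,139)): print(n,(onz(c,u,v,.018)[:2]@y).round(4))
for n,u,v in(("tabheld",179+552/4,100+330/4),):print(n,onz(c,u,v,.2417-.0386+.004))
E
```

```text
-10.29746517080483 0.6035903615544652 [-0.1  0.1 -0.  -0.1  0.1 -0.1  0.   0. ]
-10.272979217594639 0.56811886722112 [ 0.2 -0.1 -0.2 -0.   0.   0.   0. ]
far x' [0.6158 0.616  0.6158 0.6156 0.6156 0.6153 0.6154 0.6153] near [0.5813 0.581  0.5808 0.5806 0.5806 0.5805 0.5804]
row 0.0277
row 0.0286
stop -0.1002
stop -0.1004
end -0.176
endn -0.1716
tabheld [ 0.58268565 -0.12651669  0.2071    ]
```

```bash
cat >> h.py <<'E'
X=np.array([.9839,-.1788,0]);Y=np.array([.1788,.9839,0])
def pose(d,cz,tilt,yp=-.0214,gx=-.0105,gz=.0386):
    # TCP for groove corner at d beyond far edge, height cz
    a=np.radians(tilt);rx,rz=gx-.0178,gz-.008
    return (.6153+d+rx*np.cos(a)+rz*np.sin(a))*X+yp*Y+np.array([0,0,cz-rx*np.sin(a)+rz*np.cos(a)])
E
python3 - <<'E'
from h import *
for p in [(.008,.07,18),(.008,.0187,18),(.0,.0187,18),(0,.018,0)]:
    print(p,pose(*p).round(4));need(pose(*p),Rt(-10.3,p[2]))
E
```

```text
(0.008, 0.07, 18) [ 0.5923 -0.1294  0.1078]
t 6.3 tcp [ 0.6242 -0.1327  0.2417] f [-0.1 -0.2 -1.8] m [ 0.01 -0.03 -0.03] w 0.399 g 30.0
R [[-0.988, 0.153, -0.002], [0.153, 0.988, 0.001], [0.002, 0.0, -1.0]]
shift now-axes [ 0.0318 -0.0016  0.1339]
rotvec [-0.0038  0.3122  0.0259] shift final-axes [-0.0109 -0.0024  0.1372]
(0.008, 0.0187, 18) [ 0.5923 -0.1294  0.0565]
t 6.3 tcp [ 0.6242 -0.1327  0.2417] f [-0.1 -0.2 -1.8] m [ 0.01 -0.03 -0.03] w 0.399 g 30.0
R [[-0.988, 0.153, -0.002], [0.153, 0.988, 0.001], [0.002, 0.0, -1.0]]
shift now-axes [ 0.0317 -0.0017  0.1852]
rotvec [-0.0038  0.3122  0.0259] shift final-axes [-0.0268 -0.0024  0.186 ]
(0.0, 0.0187, 18) [ 0.5844 -0.1279  0.0565]
t 6.3 tcp [ 0.6242 -0.1327  0.2417] f [-0.1 -0.2 -1.8] m [ 0.01 -0.03 -0.03] w 0.399 g 30.0
R [[-0.988, 0.153, -0.002], [0.153, 0.988, 0.001], [0.002, 0.0, -1.0]]
shift now-axes [ 0.0397 -0.0015  0.1852]
rotvec [-0.0038  0.3122  0.0259] shift final-axes [-0.0192 -0.0024  0.1884]
(0, 0.018, 0) [ 0.5737 -0.126   0.0486]
t 6.3 tcp [ 0.6242 -0.1327  0.2417] f [-0.1 -0.2 -1.8] m [ 0.01 -0.03 -0.03] w 0.399 g 30.0
R [[-0.988, 0.153, -0.002], [0.153, 0.988, 0.001], [0.002, 0.0, -1.0]]
shift now-axes [ 0.0505 -0.0012  0.1932]
rotvec [ 0.0002 -0.002   0.0261] shift final-axes [ 0.0508 -0.0024  0.1931]
```

Call:
drive_tool:
  steps: [0,0,0.026,0.008,0,0.0335,0,0,0,0,0.008,-0.001,0.0335,0,0,0,0,0.008,0,0.0335,0,0,0,0,0.008,0,0.0335,0,0,0.104,0,0,0,0,0,0,0.104,0,0,0,0,0,0,0.104,0,0,0,0,0,0,0,0,0,0,0,0]

```text
time_s: 6.97
tcp_pos: [0.595, -0.1273, 0.1066]
ee_rot: [[-0.936, 0.176, -0.305], [0.168, 0.984, 0.054], [0.31, -0.0, -0.951]]
wrist_force: [2.1, -0.3, -2.1]
gripper_width: 0.403
gripper_force: 30.0
```

```bash
python3 - <<'E'
from h import *
for i in range(3): r.capture('side')
need(pose(.008,.0187,18),Rt(-10.3,18))
E
```

```text
t 7.12 tcp [ 0.5929 -0.1274  0.1085] f [-0.3 -0.4 -2.2] m [-0.15 -0.72  0.02] w 0.4 g 30.0
R [[-0.937, 0.177, -0.301], [0.169, 0.984, 0.054], [0.306, 0.0, -0.952]]
shift now-axes [-0.0156 -0.0021  0.0495]
rotvec [-0.0004  0.0029  0.0017] shift final-axes [-0.0158 -0.0021  0.0495]
```

Call:
drive_tool:
  steps: [0,0,0,-0.0055,-0.001,0.0175,0,0,0,0,-0.0055,-0.001,0.0175,0,0,0,0,-0.0025,0,0.008,0,0,0,0,-0.002,0,0.0065,0,0,0,0,0,0,0,0,0,0,0,0,0,0,0]

```text
time_s: 7.62
tcp_pos: [0.5924, -0.1302, 0.0574]
ee_rot: [[-0.937, 0.178, -0.301], [0.169, 0.984, 0.054], [0.306, -0.0, -0.952]]
wrist_force: [0.6, 0.0, -0.6]
gripper_width: 0.401
gripper_force: 30.0
```

```bash
python3 - <<'E'
from h import *
for i in range(2): r.capture('side')
need(pose(.0,.0187,18),Rt(-10.3,18))
E
```

```text
t 7.72 tcp [ 0.593  -0.1303  0.0579] f [-0.1 -0.1 -1.8] m [-0.15 -0.73  0.04] w 0.4 g 30.0
R [[-0.937, 0.178, -0.3], [0.169, 0.984, 0.054], [0.305, 0.0, -0.952]]
shift now-axes [0.0081 0.0007 0.004 ]
rotvec [-0.0002  0.0045  0.001 ] shift final-axes [0.0081 0.0007 0.004 ]
```

Call:
drive_tool:
  steps: [0,0,0,-0.0004,0.0007,0.0012,0,0,0,0,0.0019,0,0.0006,0,0,0,0,0.0019,0,0.0006,0,0,0,0,0.0014,0,0.0005,0,0,0,0,0,0,0,0,0,0,0,0,0,0,0]

```text
time_s: 8.22
tcp_pos: [0.587, -0.1286, 0.0555]
ee_rot: [[-0.937, 0.178, -0.302], [0.17, 0.984, 0.055], [0.307, -0.0, -0.952]]
wrist_force: [-0.3, 0.6, -1.8]
gripper_width: 0.404
gripper_force: 30.0
```

```bash
python3 - <<'E'
from h import *
for i in range(1): r.capture('side')
need(pose(.0,.0187,18),Rt(-10.3,18))
E
```

```text
t 8.27 tcp [ 0.5871 -0.1287  0.0554] f [ 0.   0.  -2.2] m [-0.2  -0.8   0.01] w 0.401 g 30.0
R [[-0.937, 0.178, -0.302], [0.17, 0.984, 0.055], [0.307, -0.0, -0.952]]
shift now-axes [ 0.003   0.0002 -0.0002]
rotvec [-0.0002  0.0023  0.0005] shift final-axes [ 0.003   0.0002 -0.0002]
```

Call:
drive_tool:
  steps: [0,0,0,0.0012,0,-0.0005,0,0,0,0,0.001,0,0.0003,0,0,0,0,0.001,0,0.0003,0,0,0,0,0.0005,0,0.0002,0,0,0,0,0,0,0,0]

```text
time_s: 8.68
tcp_pos: [0.5852, -0.1283, 0.0564]
ee_rot: [[-0.938, 0.178, -0.298], [0.17, 0.984, 0.054], [0.303, 0.0, -0.953]]
wrist_force: [4.5, -1.6, -4.0]
gripper_width: 0.403
gripper_force: 30.0
```

Call:
drive_tool:
  steps: [0,0,0,0.001,0,0.0003,0,0,0,0,0,0,0,0,0,0,0,0,0,0,0]

```text
time_s: 8.93
tcp_pos: [0.585, -0.1282, 0.0563]
ee_rot: [[-0.938, 0.178, -0.296], [0.17, 0.984, 0.054], [0.301, 0.0, -0.954]]
wrist_force: [5.7, -1.5, -4.3]
gripper_width: 0.401
gripper_force: 30.0
```

```bash
python3 - <<'E'
from h import *
need(pose(.0,.0187,18),Rt(-10.3,18))
E
```

```text
t 8.93 tcp [ 0.585  -0.1282  0.0563] f [ 5.7 -1.5 -4.3] m [-0.95 -2.89  0.08] w 0.401 g 30.0
R [[-0.938, 0.178, -0.296], [0.17, 0.984, 0.054], [0.301, 0.0, -0.954]]
shift now-axes [0.0007 0.0002 0.    ]
rotvec [-0.0001  0.0086  0.0009] shift final-axes [0.0007 0.0002 0.    ]
```

Call:
drive_tool:
  steps: [0,-0.0393,0,0.0012,0,0.0011,0,0,-0.0393,0,0.0012,0,0.0011,0,0,-0.0393,0,0.0012,0,0.0011,0,0,-0.0393,0,0.0012,0,0.0012,0,0,0,0,0,0,0,0]

```text
time_s: 9.35
tcp_pos: [0.5784, -0.127, 0.0536]
ee_rot: [[-0.973, 0.178, -0.144], [0.176, 0.984, 0.027], [0.147, 0.001, -0.989]]
wrist_force: [7.0, -2.7, -7.1]
gripper_width: 0.399
gripper_force: 30.0
```

```bash
python3 - <<'E'
from h import *
need(pose(.0,.018,0),Rt(-10.3,0))
print(pose(0,.0183,9))
E
```

```text
t 9.35 tcp [ 0.5784 -0.127   0.0536] f [ 7.  -2.7 -7.1] m [-0.93 -2.53  0.06] w 0.399 g 30.0
R [[-0.973, 0.178, -0.144], [0.176, 0.984, 0.027], [0.147, 0.001, -0.989]]
shift now-axes [0.0039 0.0001 0.0056]
rotvec [ 0.0005 -0.1473  0.0011] shift final-axes [0.0047 0.0001 0.005 ]
[ 0.57877562 -0.12692925  0.05295036]
```

Call:
drive_tool:
  steps: [0,-0.0393,0,0.001,0,0.0014,0,0,-0.0393,0,0.001,0,0.0014,0,0,-0.0393,0,0.001,0,0.0013,0,0,0,0,0,0,0,0]

```text
time_s: 9.68
tcp_pos: [0.5742, -0.1263, 0.0505]
ee_rot: [[-0.984, 0.177, -0.031], [0.177, 0.984, 0.006], [0.032, 0.0, -0.999]]
wrist_force: [4.6, -1.2, -2.1]
gripper_width: 0.401
gripper_force: 30.0
```

```bash
python3 - <<'E'
from h import *
need(pose(.0,.018,0),Rt(-10.3,0))
E
```

```text
t 9.68 tcp [ 0.5742 -0.1263  0.0505] f [ 4.6 -1.2 -2.1] m [-0.67 -1.54  0.01] w 0.401 g 30.0
R [[-0.984, 0.177, -0.031], [0.177, 0.984, 0.006], [0.032, 0.0, -0.999]]
shift now-axes [0.0004 0.0002 0.0019]
rotvec [ 0.0002 -0.032   0.0014] shift final-axes [0.0005 0.0002 0.0019]
```

Call:
drive_tool:
  steps: [0,-0.018,0,0.0004,0,0.001,0,0,-0.016,0,0,0,0.001,0,0,0,0,0,0,0.001,0,0,0,0,0,0,0,0]

```text
time_s: 10.02
tcp_pos: [0.5733, -0.1261, 0.0486]
ee_rot: [[-0.984, 0.177, -0.003], [0.177, 0.984, 0.0], [0.003, -0.0, -1.0]]
wrist_force: [-0.9, 0.1, 8.1]
gripper_width: 0.402
gripper_force: 30.0
```

```bash
python3 - <<'E'
from h import *
need(pose(.0,.018,0),Rt(-10.3,0))
E
```

```text
t 10.02 tcp [ 0.5733 -0.1261  0.0486] f [-0.9  0.1  8.1] m [0.1  0.13 0.01] w 0.402 g 30.0
R [[-0.984, 0.177, -0.003], [0.177, 0.984, 0.0], [0.003, -0.0, -1.0]]
shift now-axes [-0.0004  0.0001  0.    ]
rotvec [-0.0005 -0.0028  0.0016] shift final-axes [-0.0004  0.0001  0.    ]
```

Call:
drive_tool:
  steps: [0,-0.012,0,0,0,0.0012,0,0,0,0,0,0,0,0]

```text
time_s: 10.18
tcp_pos: [0.573, -0.126, 0.0485]
ee_rot: [[-0.984, 0.177, 0.009], [0.177, 0.984, -0.002], [-0.009, -0.001, -1.0]]
wrist_force: [-2.4, 1.9, 14.2]
gripper_width: 0.4
gripper_force: 30.0
```

Call:
drive_tool:
  steps: [0,0.012,0,0,0,-0.0025,0,0,0,0,0,0,-0.001,0,0,0,0,0,0,0,0]

```text
time_s: 10.43
tcp_pos: [0.5733, -0.126, 0.0489]
ee_rot: [[-0.984, 0.178, -0.003], [0.178, 0.984, 0.001], [0.003, 0.0, -1.0]]
wrist_force: [2.1, 0.3, 0.5]
gripper_width: 0.403
gripper_force: 30.0
```

```bash
python3 - <<'E'
from h import *
need(pose(.0,.018,0),Rt(-10.3,0))
E
```

```text
t 10.43 tcp [ 0.5733 -0.126   0.0489] f [2.1 0.3 0.5] m [-0.1  -0.81  0.05] w 0.403 g 30.0
R [[-0.984, 0.178, -0.003], [0.178, 0.984, 0.001], [0.003, 0.0, -1.0]]
shift now-axes [-0.0004  0.0001  0.0003]
rotvec [ 0.0001 -0.0029  0.0006] shift final-axes [-0.0004  0.0001  0.0003]
```

Call:
drive_tool:
  steps: [0,0.02,0,0,0,-0.002,0,0,0,0,0,0,-0.001,0,0,0,0,0,0,0,0]

```text
time_s: 10.68
tcp_pos: [0.5738, -0.1261, 0.0496]
ee_rot: [[-0.984, 0.179, -0.022], [0.179, 0.984, 0.005], [0.022, 0.001, -1.0]]
wrist_force: [5.5, -1.1, -10.3]
gripper_width: 0.403
gripper_force: 30.0
```

```bash
python3 - <<'E'
from h import *
need(pose(.0,.018,0),Rt(-10.3,0))
E
```

```text
t 10.68 tcp [ 0.5738 -0.1261  0.0496] f [  5.5  -1.1 -10.3] m [-0.61 -2.28  0.01] w 0.403 g 30.0
R [[-0.984, 0.179, -0.022], [0.179, 0.984, 0.005], [0.022, 0.001, -1.0]]
shift now-axes [0.0001 0.     0.001 ]
rotvec [ 0.0006 -0.0221 -0.    ] shift final-axes [0.0001 0.     0.001 ]
```

Call:
drive_tool:
  steps: [0,-0.022,0,0,0,0.0025,0,0,0,0,0,0,0.001,0,0,0,0,0,0,0,0,0,0,0,0,0,0,0.55,0,0,0,0,0,0,0.55,0,0,0,0,0,0,0.55,0,0,0,0,0,-0.02,0.55,0,0,0,0,0,-0.035,0.55,0,0,0,0,0,-0.035,0.55,0,0,0,0,0,-0.035,0.55]

```text
time_s: 11.52
tcp_pos: [0.5719, -0.1261, 0.1737]
ee_rot: [[-0.984, 0.178, -0.004], [0.178, 0.984, 0.0], [0.004, -0.001, -1.0]]
wrist_force: [0.0, 0.9, -0.6]
gripper_width: 0.551
gripper_force: 0.0
```

Call:
drive_tool:
  steps: [0,0,0,0.01,-0.03,-0.035,0,0,0,0,0.01,-0.03,-0.02,0,0,0,0,0.01,-0.03,0,0,0,0,0,0.01,-0.03,0,0,0,0,0,0,0,0,0,0,0,0,0,0,0,0]

```text
time_s: 12.02
tcp_pos: [0.5127, -0.2349, 0.2238]
ee_rot: [[-0.983, 0.181, -0.002], [0.181, 0.983, 0.001], [0.003, 0.0, -1.0]]
wrist_force: [-0.4, 1.0, -0.3]
gripper_width: 0.182
gripper_force: 0.0
```

```bash
python3 - <<'E'
from h import *
im=snap('w5');need((.5,-.2,.2))
c=load('w5')
u,v=proj(c,(.575,-.15,.03));u=int(u);v=int(v);print(u,v)
x0=max(0,u-100);y0=max(0,v-60)
print(x0,y0);cv2.imwrite('pics/crop5.png',cv2.resize(im[y0:y0+140,x0:x0+200],None,fx=4,fy=4,interpolation=cv2.INTER_CUBIC))
E
```

```text
t 12.07 tcp [ 0.5134 -0.2341  0.2237] f [ 0.2  0.9 -0.2] m [-0.   -0.07 -0.  ] w 0.137 g 0.0
R [[-0.984, 0.18, -0.002], [0.18, 0.984, 0.001], [0.002, 0.0, -1.0]]
shift now-axes [0.0192 0.0311 0.0237]
396 226
296 166
```

View pics/crop5.png

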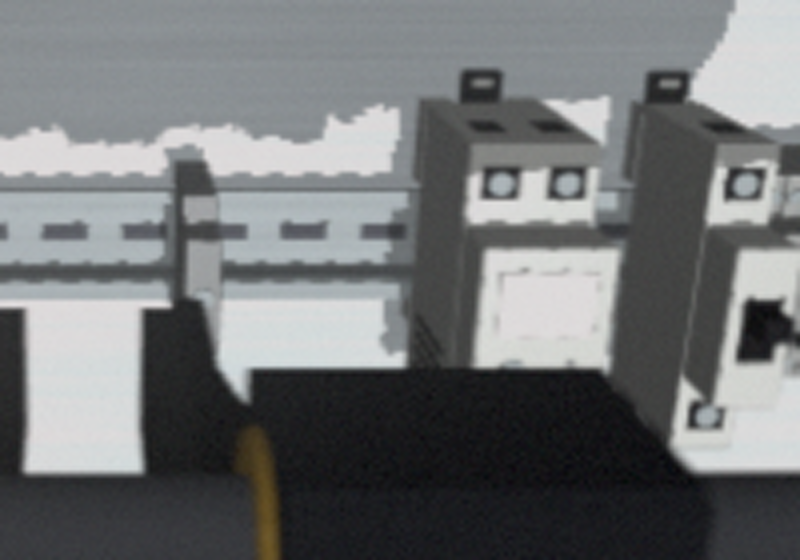

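The crop shows the supply seated flat on the rail. Its tab at crop (481,85) is in line with the breaker's tab at (667,85), and the stop is at (195,230). Now the stop.

```bash
python3 - <<'E'
from h import *
p=.5978*X-.139*Y;print(p)
need(p+[0,0,.05],Rt(-10.3,0))
E
```

```text
[ 0.56332222 -0.24364874  0.        ]
t 12.07 tcp [ 0.5134 -0.2341  0.2237] f [ 0.2  0.9 -0.2] m [-0.   -0.07 -0.  ] w 0.137 g 0.0
R [[-0.984, 0.18, -0.002], [0.18, 0.984, 0.001], [0.002, 0.0, -1.0]]
shift now-axes [-0.0513 -0.0005  0.1735]
rotvec [ 0.0003 -0.0023 -0.0009] shift final-axes [-0.0509 -0.0005  0.1737]
```

Call:
drive_tool:
  steps: [0,0,0,-0.026,0,0,0,0,0,0,-0.025,0,0,0,0,0,0,0,0,0.035,0,0,0,0,0,0,0.035,0,0,0,0,0,0,0.035,0,0,0,0,0,0,0.035,0,0,0,0,0,0,0.025,0,0,0,0,0,0,0.008,0,0,0,0,0,0,0,0,0,0,0,0,0,0,0]

```text
time_s: 12.9
tcp_pos: [0.5652, -0.2425, 0.0517]
ee_rot: [[-0.984, 0.177, -0.0], [0.177, 0.984, -0.0], [0.0, -0.001, -1.0]]
wrist_force: [0.0, -0.4, 1.3]
gripper_width: 0.003
gripper_force: 0.0
```

Call:
drive_tool:
  steps: [0,0,0,0,0.006,0,0,0,0,0,0,0.006,0,0,0,0,0,0,0.006,0,0,0,0,0,0,0.006,0,0,0,0,0,0,0.006,0,0,0,0,0,0,0,0,0]

```text
time_s: 13.4
tcp_pos: [0.5707, -0.2127, 0.0525]
ee_rot: [[-0.984, 0.177, 0.002], [0.177, 0.984, -0.001], [-0.002, -0.0, -1.0]]
wrist_force: [1.0, -1.2, 2.0]
gripper_width: 0.004
gripper_force: 1.0
```

```bash
python3 - <<'E'
from h import *
need(.5978*X-.034*Y+[0,0,.05],Rt(-10.3,0))
E
```

```text
t 13.4 tcp [ 0.5707 -0.2127  0.0525] f [ 1.  -1.2  2. ] m [-0.54 -0.13  0.01] w 0.004 g 1.0
R [[-0.984, 0.177, 0.002], [0.177, 0.984, -0.001], [-0.002, -0.0, -1.0]]
shift now-axes [0.0016 0.0732 0.0025]
rotvec [-0.0002  0.002   0.0019] shift final-axes [0.0017 0.0732 0.0025]
```

Call:
drive_tool:
  steps: [0,0,0,0,0.006,0,0,0,0,0,0,0.006,0,0,0,0,0,0,0.006,0,0,0,0,0,0,0.006,0,0,0,0,0,0,0.006,0,0,0,0,0,0,0.006,0,0,0,0,0,0.006,0,0,0,0,0,0,0.006,0,0,0,0,0,0,0.006,0,0,0,0,0,0,0.004,0,0]

```text
validation failed for argument at $.st...
```

Call:
drive_tool:
  steps: [0,0,0,0,0.003,0,0,0,0,0,0,0.003,0,0,0,0,0,0,0.003,0,0]

```text
time_s: 13.65
tcp_pos: [0.5716, -0.2046, 0.0516]
ee_rot: [[-0.984, 0.178, 0.0], [0.178, 0.984, -0.0], [-0.0, -0.0, -1.0]]
wrist_force: [1.3, -4.6, 4.0]
gripper_width: 0.007
gripper_force: 2.2
```

```bash
python3 - <<'E'
from h import *
need(.5978*X-.034*Y+[0,0,.05],Rt(-10.3,0))
E
```

```text
t 13.65 tcp [ 0.5716 -0.2046  0.0516] f [ 1.3 -4.6  4. ] m [-1.06 -0.18 -0.04] w 0.007 g 2.2
R [[-0.984, 0.178, 0.0], [0.178, 0.984, -0.0], [-0.0, -0.0, -1.0]]
shift now-axes [0.0012 0.0651 0.0016]
rotvec [-0.0002  0.0005  0.0005] shift final-axes [0.0012 0.0651 0.0016]
```

One list was malformed and refused whole. The stop is moving at about 4.6 N, so I'll continue.

Call:
drive_tool:
  steps: [0,0,0,0,0.006,0,0,0,0,0,0,0.006,0,0,0,0,0,0,0.006,0,0,0,0,0,0,0.006,0,0,0,0,0,0,0.006,0,0,0,0,0,0,0.006,0,0,0,0,0,0,0.006,0,0,0,0,0,0,0.006,0,0,0,0,0,0,0.004,0,0]

```text
time_s: 14.4
tcp_pos: [0.581, -0.1532, 0.0515]
ee_rot: [[-0.984, 0.178, 0.0], [0.178, 0.984, -0.001], [-0.0, -0.001, -1.0]]
wrist_force: [0.7, -6.3, 4.8]
gripper_width: 0.002
gripper_force: 3.5
```

Call:
drive_tool:
  steps: [0,0,0,0,0.003,0,0,0,0,0,0,0.003,0,0,0,0,0,0,0,0,0]

```text
time_s: 14.65
tcp_pos: [0.582, -0.147, 0.0514]
ee_rot: [[-0.984, 0.178, 0.0], [0.178, 0.984, -0.0], [-0.0, -0.0, -1.0]]
wrist_force: [1.5, -4.2, 4.0]
gripper_width: 0.004
gripper_force: 2.1
```

```bash
python3 - <<'E'
from h import *
need(.5978*X-.034*Y+[0,0,.05],Rt(-10.3,0))
E
```

```text
t 14.65 tcp [ 0.582  -0.147   0.0514] f [ 1.5 -4.2  4. ] m [-1.09 -0.37 -0.05] w 0.004 g 2.1
R [[-0.984, 0.178, 0.0], [0.178, 0.984, -0.0], [-0.0, -0.0, -1.0]]
shift now-axes [0.0011 0.0065 0.0014]
rotvec [-0.0001  0.0002  0.0013] shift final-axes [0.0011 0.0065 0.0014]
```

Call:
drive_tool:
  steps: [0,0,0,0,0.0015,0,0,0,0,0,0,0.0015,0,0,0,0,0,0,0.0015,0,0]

```text
time_s: 14.9
tcp_pos: [0.5827, -0.1432, 0.0514]
ee_rot: [[-0.984, 0.178, 0.0], [0.178, 0.984, -0.0], [-0.0, -0.0, -1.0]]
wrist_force: [2.2, -6.2, 4.6]
gripper_width: 0.007
gripper_force: 3.1
```

Call:
drive_tool:
  steps: [0,0,0,0,0.0015,0,0,0,0,0,0,0.0015,0,0]

```text
time_s: 15.07
tcp_pos: [0.5832, -0.1402, 0.0513]
ee_rot: [[-0.984, 0.178, -0.0], [0.178, 0.984, -0.0], [0.0, -0.0, -1.0]]
wrist_force: [1.9, -5.7, 5.5]
gripper_width: 0.006
gripper_force: 3.1
```

Call:
drive_tool:
  steps: [0,0,0,0,0.0015,0,0,0,0,0,0,0.0015,0,0]

```text
time_s: 15.23
tcp_pos: [0.5837, -0.1373, 0.0513]
ee_rot: [[-0.984, 0.178, -0.0], [0.178, 0.984, -0.0], [-0.0, -0.0, -1.0]]
wrist_force: [1.8, -5.9, 3.5]
gripper_width: 0.007
gripper_force: 3.1
```

Call:
drive_tool:
  steps: [0,0,0,0,0.0015,0,0,0,0,0,0,0.0015,0,0]

```text
time_s: 15.4
tcp_pos: [0.584, -0.1358, 0.0514]
ee_rot: [[-0.984, 0.178, -0.001], [0.178, 0.984, -0.002], [0.001, -0.003, -1.0]]
wrist_force: [0.5, -17.9, 3.0]
gripper_width: 0.008
gripper_force: 8.7
```

Call:
drive_tool:
  steps: [0,0,0,0,0.0015,0,0,0,0,0,0,0.0015,0,0]

```text
time_s: 15.57
tcp_pos: [0.584, -0.1355, 0.0515]
ee_rot: [[-0.984, 0.178, -0.003], [0.178, 0.984, -0.005], [0.002, -0.006, -1.0]]
wrist_force: [0.1, -28.7, 2.3]
gripper_width: 0.005
gripper_force: 13.9
```

Call:
drive_tool:
  steps: [0,0,0,0,0.0015,0,0,0,0,0,0,0.0015,0,0]

```text
time_s: 15.73
tcp_pos: [0.584, -0.1353, 0.0515]
ee_rot: [[-0.984, 0.178, -0.004], [0.178, 0.984, -0.008], [0.002, -0.009, -1.0]]
wrist_force: [1.6, -39.9, 1.6]
gripper_width: 0.004
gripper_force: 19.0
```

Call:
drive_tool:
  steps: [0,0,0,0,-0.005,0,0,0,0,0,0,-0.008,0,0,0,0,0,0,-0.012,0,0,0,0,0,0,-0.012,0,0,0,0,0,0,0,-0.03,0,0,0,0,0,0,-0.035,0,0,0,0,0.01,-0.01,-0.035,0,0,0,0,0.01,-0.01,-0.035,0,0,0,0,0.01,-0.01,-0.03,0,0,0,0,0,0,0,0]

```text
time_s: 16.57
tcp_pos: [0.5448, -0.1903, 0.2231]
ee_rot: [[-0.984, 0.178, 0.01], [0.178, 0.984, -0.002], [-0.01, -0.0, -1.0]]
wrist_force: [1.1, -0.4, 0.2]
gripper_width: 0.005
gripper_force: 0.0
```

```bash
python3 - <<'E'
from h import *
r.capture('side');im=snap('w6');need((.5,-.2,.2))
c=load('w6')
u,v=proj(c,(.59,-.1,.03)).astype(int);print(u,v)
x0=max(0,u-80);y0=max(0,v-60)
a=cv2.resize(im[y0:y0+120,x0:x0+160],(800,600),interpolation=cv2.INTER_CUBIC)
cv2.imwrite('pics/crop6.png',a)
E
```

```text
t 16.67 tcp [ 0.5434 -0.1888  0.2172] f [-0.2  0.5 -0. ] m [-0.01  0.01 -0.04] w 0.006 g 0.0
R [[-0.984, 0.179, 0.002], [0.179, 0.984, 0.001], [-0.001, 0.001, -1.0]]
shift now-axes [ 0.0407 -0.0188  0.0171]
399 212
```

View pics/crop6.png

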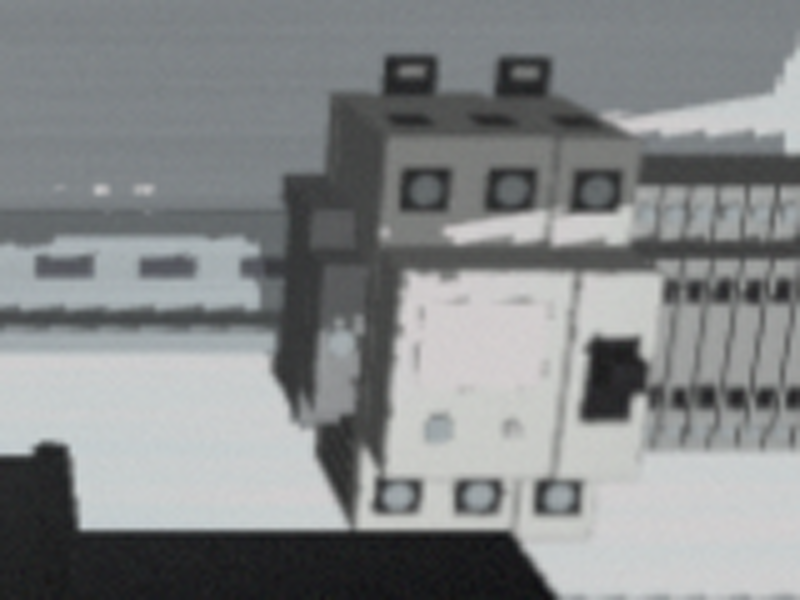

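The picture shows the stop at crop (330,300), the supply (480,330) and the breaker (600,330) packed tight with no gaps. The tabs at (410,75) and (525,75) are in line, and the housings are level.

```bash
python3 -c "
from station import r
print(r.finish_job())"
```

```text
the job is handed in; nothing more can be done
None
```

The power supply is clipped onto the rail with its tab towards the robot, the end stop is pushed up so stop, supply and row sit tight together, and the job was handed in at about 17 s with the arm clear.

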